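# Swap the flat tin at the back of the jar rack

### The job

Two tall jars stand close in front of the flat oblong tin in the wooden rack: first stand both of them on the dark wooden board, then take out the tin and lay it flat inside the wire basket, then lay the cardboard box of jar seals flat in the place the tin left, lengthwise as the tin lay. Last, stand each tall jar back in the very spot where it stood before. Set the jars down gently and never tip them, and leave the two small jars at the ends of the rack undisturbed.

Things in the scene. Friction and masses are not known exactly. Their poses are not given: they have to be found in the camera images.
- round_jar: Tall round jar of amber preserve with a steel lid: body 60 mm in diameter, straight-sided up to 92 mm, lid 56 mm in diameter, 114 mm high in all, about 0.4 kg. Stands on the rack in front of the tin, left or right at random; it goes to the board and later back to where it stood. Origin: centre of its underside, z up.
- square_jar: Tall square jar of amber preserve with a round steel lid: body 58 x 58 mm (sides along its x and y) up to 92 mm, lid 48 mm in diameter, 110 mm high in all, about 0.4 kg. Stands on the rack beside the round jar, about 76 mm from it centre to centre, sides square to the rack; it goes to the board and later back to where it stood. Origin: centre of its underside, z up.
- flat_tin: Flat oblong steel tin with round ends, 50 mm wide (its x), 120 mm long (its y), 32 mm high, about 0.22 kg. It lies in the rack behind the two tall jars, about 11 mm of free space between it and them, length across the rack (rack y), centred on point gap within 4 mm. Origin: centre of its underside, z up.
- seal_box: Closed cardboard box of jar seals, 46 mm wide (its x), 110 mm long (its y), 45 mm high, about 0.15 kg, lying on the table in front of the robot. Origin: centre of its underside, z up.
- rack: Fixed low wooden rack, open to the front (its -x): a base board 12 mm thick (its top is 12 mm above the table), 197 mm deep (x from -85 to 112 mm) and 280 mm wide between two side boards 10 mm thick and 40 mm high; along the rear edge a strip 10 mm thick and 22 mm high, its inner face at x = 102 mm. The tall jars stand at about x = -24, y = +38 and -38 mm; the tin lies at x = 42 mm. Origin: on the table under the rack, x to its rear, y along its width, z up.
- gap (a point): Centre of the tin's place, on the top of the rack's base board (rack x = 42, y = 0, z = 12 mm), axes as the rack's. The cardboard box is to lie here, its underside centred on this point, its length along y.
- board: Fixed dark wooden board lying flat on the table, 180 mm (its x) x 140 mm (its y), 12 mm thick: the side area for the two tall jars. Origin: centre of its underside, on the table; its top is 12 mm higher.
- basket: Fixed open wire basket, 180 mm (its x) x 150 mm (its y) outside, walls 4 mm thick and 45 mm high (rim wire to 47 mm), floor 3 mm above the table. Origin: centre of its underside, on the table, z up.
- honey: Small round jar with a paper label, 48 mm in diameter, 70 mm high, loose, at the left end (rack +y) of the rack's front row, rack x about -20, y about 108 mm. To be left alone. Origin: centre of its underside.
- spice: Small slim dark jar, 38 mm in diameter, 85 mm high, loose, at the right end (rack -y) of the rack's front row, rack x about -20, y about -112 mm. To be left alone. Origin: centre of its underside.
There are look-alikes about, which are no part of the job. Of the things like the board, leave any that is blue; of the rest the smaller one is meant.

How it is judged:
By the outcome, as a careful person would: the job done as asked, in the order asked, and still so for the second after the job is handed in, with the robot touching nothing.
It also fails if it takes over 128 s, if anything falls off the work surface, if the arm or the gripper's body presses on something with over 40 N, if the wrist force passes 120 N, or if a joint passes its speed limit or range.

### The arm

A 6-joint arm with a two-finger parallel gripper is mounted at the origin on the work surface. World frame = base frame: x ahead of the robot, y to its left, z up, the work surface at z = 0. Lengths are in mm, angles in degrees, forces in N, time in s.
With the tool pointing down it reaches from about 300 to 850 mm from the base axis. Payload 4.2 kg.
Tool frame: the origin (TCP) lies at the very end of the fingers, on their centre line; the grasp point (between the pads) lies 19 mm behind it; z points along the fingers, y is the line along which they close (so a half turn about z gives the same grasp; the last joint's range is limited). The gripper opens to 91 mm and grips with 3 to 60 N. Pads are 32 mm wide; open, the fingers measure 118 mm over their backs; the gripper's body (76 mm by 178 mm) begins 60 mm behind the grasp point.
Start: joints at [-1.146, 18.312, 89.639, -0, 72.044, -1.146], TCP at [575.016, 0, 213.976] pointing down, gripper open.
Joint ranges: [-177.97, 177.97], [-48.28, 115.42], [12.27, 149.76], [-77.06, 257.06], [2.81, 150.46], [-146.56, 146.56]. Speed limits (degrees/s): [147.25, 147.25, 180, 180, 180, 180].

### API

Orientations are given as [roll, pitch, yaw] about the fixed x, y, z axes, in that order (R = Rz(yaw) Ry(pitch) Rx(roll)).
In Python, from workcell import * gives the robot as it stands.
- The arm moves only by the tool move_arm, never from a script. Its argument "motion" is a list of rows, each a list of 3 entries, a list of its own where there are three numbers: the finger opening in mm, from 0 to 91.2, then the shift along the world's x, y, z in units of 25 mm (1.0 is 25 mm), then the turn, a rotation vector about the world's x, y, z in units of 4 degrees (1.0 is 4 degrees). In form: [[grip, [x, y, z], [ax, ay, az]], ...]. A call has 1 to 20 rows; each row shifts and turns the commanded pose from where the row before left it; what a row does not reach is not made up. A row lasts 1/12 s, in which the tool goes at most 41.7 mm and 7.16 degrees, less where a joint would pass 70% of its speed; a pose out of reach is approached as far as the arm can. A call with a number of a shift or a turn outside -1 to 1 is refused whole. A call with a gripper value outside its range is refused whole. The fingers move at their own pace and stop on an object; "grip_force" is the grip in N (left out, the last holds). Time passes only in rows, so rows that do not move let the fingers close. It gives the time, the measured TCP pose, the force, the opening and the grip force at its end, in the units of the state.
- state(): the state, without advancing time (a new reading comes with each control period).
- grab_frame(name): name is "scene" or "side" or "wrist"; returns the picture (420x560x3 uint8, blue, green, red); there is no depth.
- camera_info(name): a dict with "fx", "fy", "cx", "cy" (pixels), "rvec" (rotation vector, rad) and "tvec" (3), from world to camera coordinates, as OpenCV has them. Camera axes: x right, y down, z forward; pixel columns grow to the right and rows downward; lengths in mm; the calibration is good to about 2 mm. The wrist camera is an equidistant fisheye: a pixel r from the principal point sees the ray r / f radians off the axis. A picture is of the moment at which its call begins: read the wrist's pose just before it. camera_info takes no time and is no camera call; for the wrist camera it gives the pose at the moment of the call.
- job_done(): hands the job in; it is judged then, once.
The state is a dict: "time_s": time; "qpos": joint angles; "qvel": joint speeds; "effort": joint torques, N m; "ee_pos": TCP position; "ee_rot": TCP orientation; "force": force on the tool from outside, world axes, zero at the start; "torque": the same for the moment, N m; "gripper_width": finger opening in mm; "gripper_force": force on a finger pad.
Only numpy, scipy, OpenCV 4.12 (cv2) and the standard library are available. Lean on these libraries where they do the work, as an engineer would, in place of code of your own. Each camera call takes 0.05 s, during which the arm holds its last target. There are 200 camera calls.

## Working session

There is one attempt and no reset: what is moved stays moved. The work goes in short steps, Python scripts to look and compute and a tool call to move; the robot and the scene stay as the last step left them, time stands still between calls to the robot, and variables do not carry over. Pictures are saved under pics/ and viewed, at most 14 in all, crops included, and the job is handed in when it is done.

Besides the shell and the picture viewer there is one more tool, called as name([rows], argument=value, ...), one row to a line, values as JSON. move_arm: Moves the arm, as the interface text tells. Shifts and turns lie within -1 to 1; 1 stands for 25 mm of shift or 4 degrees of turn. Its arguments: {"type":"object","properties":{"motion":{"type":"array","items":{"type":"array"}},"grip_force":{"type":"number"}},"required":["motion"]}

```bash
mkdir -p pics; ls; python3 - <<'E'
from workcell import *
import cv2
s=state();print(s)
for n in("scene","side","wrist"):
    print(n,camera_info(n)); cv2.imwrite(f"pics/{n}0.png",grab_frame(n))
E
```

```text
pics
{'time_s': 0.0, 'qpos': array([-1.14718746e+00,  1.83517393e+01,  8.97061909e+01, -4.07347346e-03,
        7.20435169e+01, -1.14625926e+00]), 'qvel': array([0.02275544, 0.06104389, 0.01091874, 0.04048732, 0.1085507 ,
       0.01580425]), 'effort': array([-5.01459035e-04, -4.12465632e+01, -2.31973493e+01,  7.28826877e-02,
        4.58198413e-02, -1.41870069e-04]), 'ee_pos': array([ 5.74497002e+02, -2.46310008e-02,  2.13120755e+02]), 'ee_rot': array([-1.79898496e+02,  1.84264046e-03,  9.00003327e+01]), 'force': array([ 0.02832934,  0.58129216, -0.20271617]), 'torque': array([-0.03735527,  0.01248302, -0.04918813]), 'gripper_force': 0.0, 'gripper_width': 91.35566890153129}
scene {'fx': 403.76225308745506, 'fy': 403.76225308745506, 'cx': 287.36948184508856, 'cy': 208.1819181299311, 'rvec': array([ 1.4471701 ,  2.16419659, -0.82005355]), 'tvec': array([ 181.30182747, -273.3099638 , 1303.09211487])}
side {'fx': 494.37899359245375, 'fy': 494.37899359245375, 'cx': 283.552098791306, 'cy': 216.5399576895019, 'rvec': array([ 0.30275974, -2.69857011,  1.33359589]), 'tvec': array([ 449.20044003,  108.6490196 , 1341.68924555])}
wrist {'fx': 325.19226210127806, 'fy': 325.19226210127806, 'cx': 283.9222038422882, 'cy': 205.78185911867402, 'rvec': array([-2.83940609e+00,  2.71530253e-04,  1.70475411e-03]), 'tvec': array([-574.84247715,  -32.92265095,  392.03486838])}
```

View pics/scene0.png

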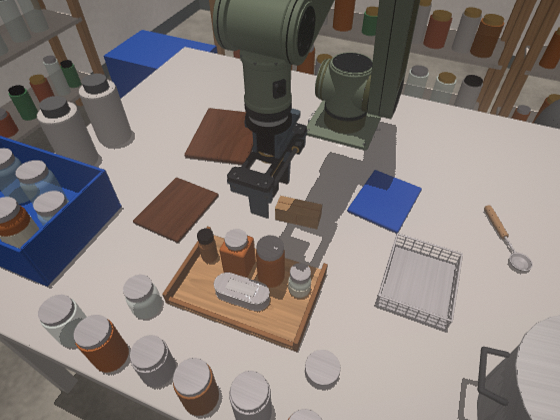

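View pics/side0.png

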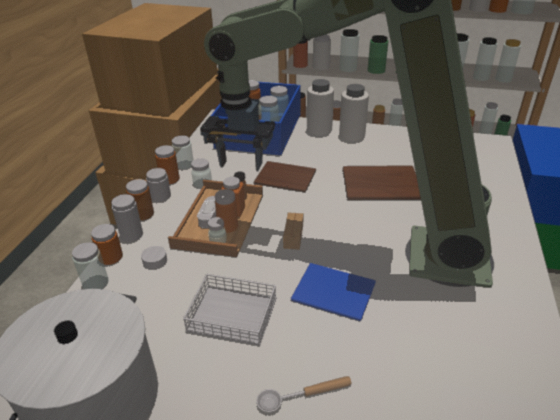

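View pics/wrist0.png

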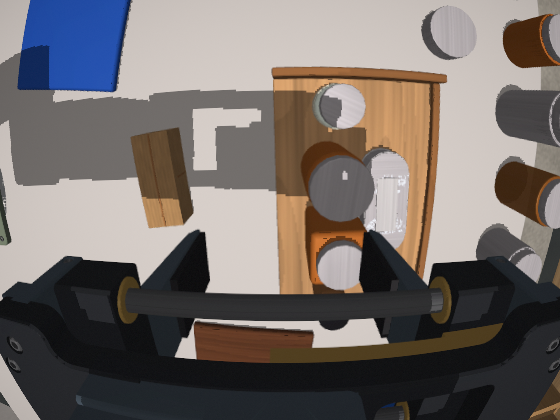

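The scene view shows two dark boards, a larger one at (220,135) and a smaller at (177,208). The blue board is at (385,200), the basket at (422,280) and the rack at (247,285). The wrist view shows the round lid at (340,188), the square jar's lid at (340,264), the tin at (388,205) and the box at (165,180).

```bash
cat > h.py <<'E'
from workcell import *
import cv2, numpy as np
def cast(name,px,z,ci=None):
    """pixels (n,2) -> world points on plane z"""
    ci=ci or camera_info(name); p=np.atleast_2d(np.array(px,float))
    x=(p-[ci["cx"],ci["cy"]])/[ci["fx"],ci["fy"]]
    if name=="wrist":
        t=np.linalg.norm(x,axis=1,keepdims=True)+1e-9
        d=np.hstack([x/t*np.sin(t),np.cos(t)])
    else: d=np.hstack([x,np.ones((len(x),1))])
    R=cv2.Rodrigues(ci["rvec"])[0]; c=-R.T@ci["tvec"]; d=d@R
    return c+d*((z-c[2])/d[:,2:])
def blobs(mask,amin=150):
    n,l,s,c=cv2.connectedComponentsWithStats(mask.astype(np.uint8)*255)
    return [(l==i) for i in range(1,n) if s[i,4]>amin]
def rect(name,m,z,ci=None):
    """min-area rectangle in world of blob m lying on plane z: centre, size, angle"""
    c=max(cv2.findContours(m.astype(np.uint8),cv2.RETR_EXTERNAL,cv2.CHAIN_APPROX_NONE)[0],key=len)[:,0]
    w=cast(name,c,z,ci)[:,:2].astype(np.float32)
    return cv2.minAreaRect(w)
E
python3 - <<'E'
from h import *
I={n:cv2.imread(f"pics/{n}0.png") for n in("scene","side","wrist")}
r=lambda a:np.round(a,0).tolist()
for n,b in(("scene",[(177,208),(385,200)]),("side",[(287,176),(382,182)])):
    hsv=cv2.cvtColor(I[n],cv2.COLOR_BGR2HSV)
    for u,v in b:
        print(n,(u,v),hsv[v,u])
        m=cv2.inRange(hsv,(hsv[v,u].astype(int)-[8,60,45]).clip(0).astype(np.uint8),(hsv[v,u].astype(int)+[8,60,45]).clip(0,255).astype(np.uint8))
        for B in blobs(m>0):
            if B[v,u]: print(rect(n,B,12))
# basket rim by eye, z=45
print("basket scene",r(cast("scene",[(397,236),(462,243),(447,325),(378,287)],47)))
print("basket side",r(cast("side",[(211,278),(275,290),(262,339),(187,322)],47)))
print("rack wrist",r(cast("wrist",[(275,70),(446,77),(437,90)],40)))
print("lids",r(cast("wrist",[(340,188)],126)),r(cast("wrist",[(340,264)],122)))
print("small",r(cast("wrist",[(340,105)],82)),"tin",r(cast("wrist",[(388,150),(388,252),(408,200),(375,200)],44)))
print("box",r(cast("wrist",[(131,136),(178,128),(192,222),(149,227)],45)))
E
```

```text
scene (177, 208) [  8 115 100]
((527.961181640625, -286.87615966796875), (140.95123291015625, 180.74041748046875), 85.55323028564453)
scene (385, 200) [112 158 158]
((288.5349426269531, 200.3191680908203), (137.63482666015625, 179.16249084472656), 80.57090759277344)
side (287, 176) [  9 103  94]
((619.7877197265625, -110.6790771484375), (516.8257446289062, 345.4396667480469), 86.3382797241211)
side (382, 182) [ 10 111  92]
((206.79739379882812, -315.0455322265625), (240.88710021972656, 196.19488525390625), 11.787132263183594)
basket scene [[432.0, 255.0, 47.0], [394.0, 397.0, 47.0], [614.0, 391.0, 47.0], [582.0, 246.0, 47.0]]
basket side [[584.0, 261.0, 47.0], [419.0, 267.0, 47.0], [411.0, 415.0, 47.0], [588.0, 406.0, 47.0]]
rack wrist [[566.0, 125.0, 40.0], [757.0, 129.0, 40.0], [746.0, 113.0, 40.0]]
lids [[621.0, 20.0, 126.0]] [[626.0, -52.0, 122.0]]
small [[627.0, 88.0, 82.0]] tin [[688.0, 42.0, 44.0], [699.0, -79.0, 44.0], [717.0, -14.0, 44.0], [677.0, -14.0, 44.0]]
box [[404.0, 61.0, 45.0], [462.0, 67.0, 45.0], [470.0, -40.0, 45.0], [415.0, -47.0, 45.0]]
```

move_arm([
  [91,[0.65,0.6,0.5],[0,0,0]],
  [91,[0.65,0.6,0.5],[0,0,0]],
  [91,[0.65,0.6,0.5],[0,0,0]],
  [91,[0.65,0.6,0.5],[0,0,0]],
  [91,[0,0,0],[0,0,0]],
  [91,[0,0,0],[0,0,0]],
  [91,[0,0,0],[0,0,0]],
  [91,[0,0,0],[0,0,0]],
])

```text
time_s: 0.82
ee_pos: [639.0, 59.4, 263.1]
ee_rot: [-179.9, 0.0, 90.0]
force: [-0.2, -0.5, -0.3]
gripper_width: 91.3
gripper_force: 0.0
```

```bash
python3 - <<'E'
from h import *
import pickle
s=state(); ci=camera_info("wrist"); f=grab_frame("wrist"); pickle.dump(ci,open("ci1.pkl","wb"))
print(s["ee_pos"],s["ee_rot"]); cv2.imwrite("pics/w1.png",f); cv2.imwrite("pics/w1b.png",cv2.resize(f,(800,600),interpolation=cv2.INTER_CUBIC))
E
```

```text
[638.97718434  59.35160321 263.08349601] [-1.79876537e+02  2.73248864e-02  8.99713950e+01]
```

View pics/w1b.png

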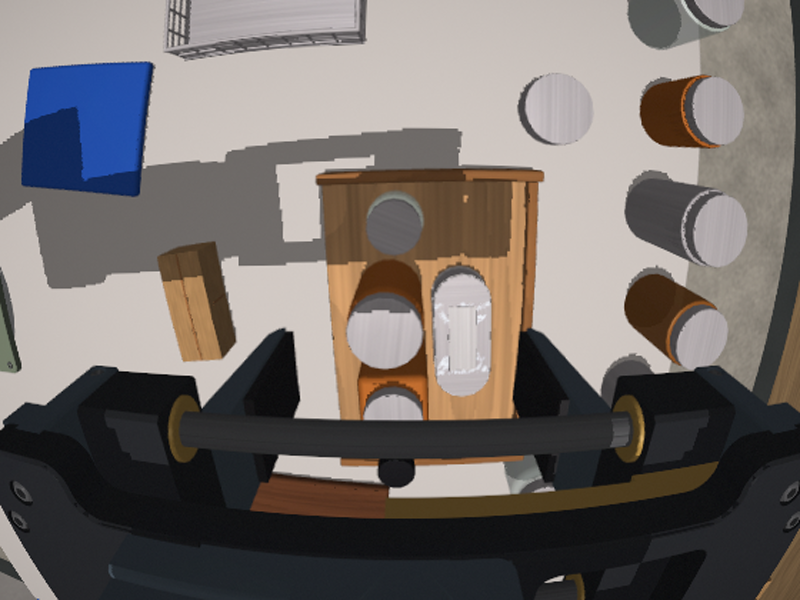

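The round lid is centred at (386,330) in this 800 px view, spanning 349–423. The tin spans 433–491 by 268–397, and the box's top face is at about (192,305).

```bash
python3 - <<'E'
from h import *
import pickle
ci=pickle.load(open("ci1.pkl","rb")); k=1.42857
C=lambda p,z:np.round(cast("wrist",np.array(p)/k-0.15,z,ci)[:,:2],1).tolist()
print("round",C([(349,328),(423,330),(386,369)],126))
print("square lid",C([(364,412),(423,412),(393,387)],122), "sq body corners", C([(428,377),(358,368)],104))
print("tin x",C([(433,330),(491,330)],44),"tin y",C([(462,268),(463,397)],44))
print("rack top L corners",C([(318,181),(542,178)],40),"front base edge",C([(325,190),(342,455)],12),"rear strip inner",C([(526,185),(514,320)],22))
print("box",C([(159,256),(215,242),(235,342),(222,359),(183,361),(211,255)],45))
print("honey",C([(394,223)],82))
E
```

```text
round [[598.7, 23.2], [651.5, 21.8], [624.6, -9.2]]
square lid [[606.4, -49.4], [652.6, -49.1], [629.4, -26.6]] sq body corners [[656.8, -27.4], [601.3, -19.5]]
tin x [[663.6, -10.9], [716.7, -11.3]] tin y [[687.9, 46.7], [694.2, -81.0]]
rack top L corners [[564.6, 122.4], [756.6, 126.6]] front base edge [[565.5, 112.4], [567.1, -176.4]] rear strip inner [[747.1, 118.7], [743.1, -10.0]]
box [[405.9, 61.1], [467.5, 72.5], [476.2, -24.5], [459.5, -43.0], [414.6, -47.2], [462.2, 60.6]]
honey [[630.2, 91.6]]
```

move_arm([
  [91,[-0.16,-1,0.5],[0,0,0]],
  [91,[-0.16,-1,0.5],[0,0,0]],
  [91,[-0.16,-1,0.5],[0,0,0]],
  [91,[0,0,0],[0,0,0]],
  [91,[0,0,0],[0,0,0]],
  [91,[0,0,0],[0,0,0]],
  [91,[0,0,0],[0,0,0]],
])

```text
time_s: 1.45
ee_pos: [627.5, -14.3, 300.5]
ee_rot: [-179.9, -0.0, 90.0]
force: [0.4, -0.0, 0.5]
gripper_width: 90.7
gripper_force: 0.0
```

```bash
python3 - <<'E'
from h import *
import pickle
s=state(); ci=camera_info("wrist"); f=grab_frame("wrist"); pickle.dump(ci,open("ci2.pkl","wb"))
print(s["ee_pos"],s["ee_rot"]); cv2.imwrite("pics/w2.png",f); cv2.imwrite("pics/w2b.png",cv2.resize(f[90:315,210:510],(800,600),interpolation=cv2.INTER_CUBIC))
E
```

```text
[627.52855199 -14.31972957 300.52928167] [-1.79903686e+02 -2.98240991e-02  9.00290535e+01]
```

View pics/w2b.png

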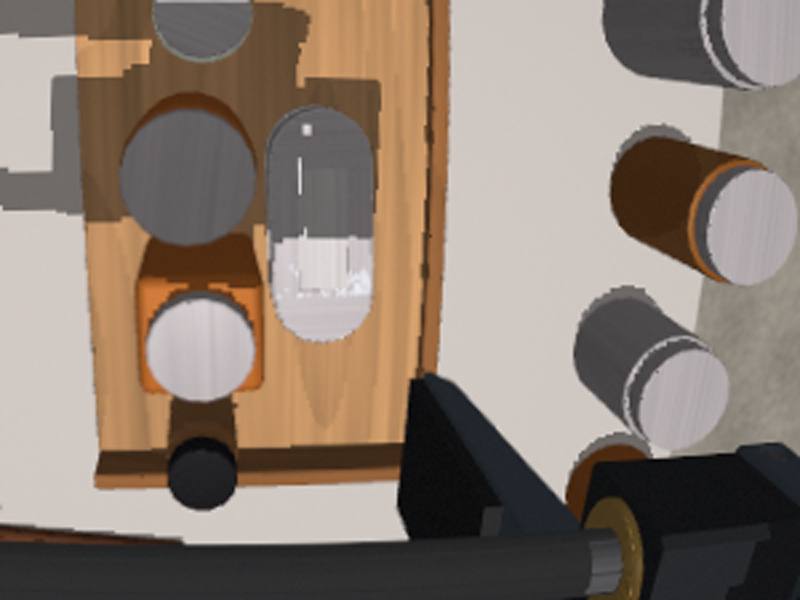

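The crop (offset 210,90, scale 2.667) shows these:
- **Round lid:** centre (188,177), radius 68.
- **Square lid:** centre (200,347).
- **Tin:** spans 267–374 by 107–341.
- **Rear strip and right side board:** both visible.

```bash
python3 - <<'E'
from h import *
import pickle
ci=pickle.load(open("ci2.pkl","rb"))
C=lambda p,z:np.round(cast("wrist",np.array(p)/2.6667+[209.7,89.7],z,ci)[:,:2],1).tolist()
print("round",C([(188,177),(120,177),(256,177),(188,108),(188,245)],126))
print("square lid",C([(200,347),(145,347),(255,347),(200,292),(200,402)],122), "body", C([(142,390),(263,388),(137,280),(258,285)],104))
print("tin x",C([(267,200),(374,200),(272,290),(373,290)],44),"tin y",C([(320,107),(322,341)],44))
print("front base edge",C([(78,50),(92,380)],12),"rear strip",C([(432,50),(428,350)],22),"inner",C([(422,300)],22))
print("right board top",C([(96,487),(400,482)],40))
print("spice",C([(203,473)],97),"honey",C([(202,10)],82))
E
```

```text
round [[623.9, 18.9], [596.6, 19.1], [651.1, 19.0], [623.9, 46.7], [623.8, -9.1]]
square lid [[628.7, -54.7], [605.2, -54.7], [652.3, -54.7], [628.7, -30.2], [628.8, -80.3]] body [[602.2, -82.1], [657.6, -81.1], [601.1, -29.9], [654.2, -32.2]]
tin x [[662.2, -4.9], [716.7, -4.2], [665.8, -51.7], [718.6, -51.5]] tin y [[687.8, 42.2], [692.9, -79.4]]
front base edge [[564.8, 70.4], [567.1, -114.4]] rear strip [[749.8, 72.9], [757.4, -92.8]] inner [[751.5, -63.4]]
right board top [[570.0, -168.8], [743.7, -167.0]]
spice [[630.3, -128.8]] honey [[629.6, 87.6]]
```

```bash
python3 - <<'E'
from h import *
import pickle
ci=pickle.load(open("ci2.pkl","rb")); f=cv2.imread("pics/w2.png"); 
hsv=cv2.cvtColor(f,cv2.COLOR_BGR2HSV); wood=cv2.morphologyEx(((hsv[...,1]>75)&(hsv[...,0]<25)).astype(np.uint8),cv2.MORPH_OPEN,np.ones((3,3)))
def fit(px,z):
    w=cast("wrist",px,z,ci)[:,:2].astype(np.float32); l=cv2.fitLine(w,cv2.DIST_HUBER,0,.01,.01).ravel()
    r=np.abs((w-l[2:])@[-l[1],l[0]]); print(np.round(l,3),"ang",np.degrees(np.arctan2(l[1],l[0])).round(2),"res",np.median(r).round(2),len(px))
# front edge of base
px=[]
for v in range(100,262):
    u=np.flatnonzero(wood[v,225:300]); 
    if len(u): px.append((225+u[0]-.5,v))
fit(np.array(px,float),12)
px=[]
for v in range(95,225):
    u=np.flatnonzero(wood[v,340:400])
    if len(u): px.append((340+u[-1]+.5,v))
fit(np.array(px,float),22)
px=[]
for u in range(300,358):
    v=np.flatnonzero(wood[240:285,u])
    if len(v): px.append((u,240+v[-1]+.5))
fit(np.array(px,float),40)
ci=pickle.load(open("ci1.pkl","rb")); f=cv2.imread("pics/w1.png"); cv2.imwrite("pics/x.png",f)
hsv=cv2.cvtColor(f,cv2.COLOR_BGR2HSV); wood=cv2.morphologyEx(((hsv[...,1]>75)&(hsv[...,0]<25)).astype(np.uint8),cv2.MORPH_OPEN,np.ones((3,3)))
px=[]
for u in range(232,372):
    v=np.flatnonzero(wood[100:150,u])
    if len(v): px.append((u,100+v[0]-.5))
fit(np.array(px,float),40)
E
```

```text
[ 2.50000e-02 -1.00000e+00  5.66397e+02 -3.60000e+01] ang -88.59 res 0.39 162
[ 2.80000e-02 -1.00000e+00  7.60242e+02  1.39930e+01] ang -88.38 res 0.31 130
[ 1.00000e+00  2.50000e-02  6.94430e+02 -1.66751e+02] ang 1.42 res 0.49 58
[1.00000e+00 2.30000e-02 6.46812e+02 1.31692e+02] ang 1.31 res 0.26 140
```

move_arm([
  [91,[0.03,-0.815,-0.9],[0,0,0.18]],
  [91,[0.03,-0.815,-0.9],[0,0,0.18]],
  [91,[0,0,-0.95],[0,0,0]],
  [91,[0,0,-0.95],[0,0,0]],
  [91,[0,0,-0.95],[0,0,0]],
  [91,[0,0,-0.95],[0,0,0]],
  [91,[0,0,-0.95],[0,0,0]],
  [91,[0,0,-0.95],[0,0,0]],
  [91,[0,0,-0.95],[0,0,0]],
  [91,[0,0,-0.97],[0,0,0]],
  [91,[0,0,0],[0,0,0]],
  [91,[0,0,0],[0,0,0]],
  [91,[0,0,0],[0,0,0]],
  [91,[0,0,0],[0,0,0]],
])

```text
time_s: 2.67
ee_pos: [630.8, -55.6, 67.8]
ee_rot: [179.8, 0.0, 91.5]
force: [0.4, 0.8, 0.1]
gripper_width: 90.8
gripper_force: 0.0
```

```bash
python3 - <<'E'
from h import *
f=grab_frame("wrist"); cv2.imwrite("pics/w3b.png",cv2.resize(f,(800,600),interpolation=cv2.INTER_CUBIC))
E
```

```text
(no output)
```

View pics/w3b.png

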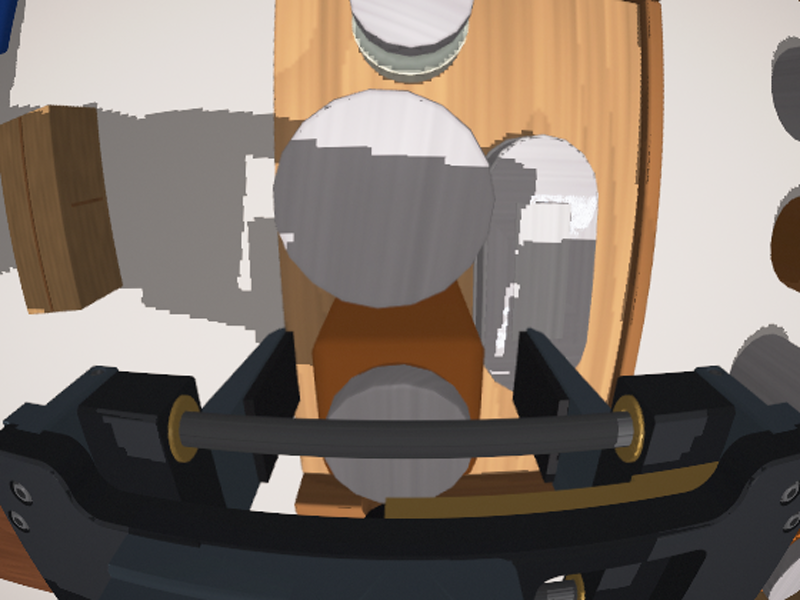

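The jar sits between the fingers, about 2 mm toward -x. I'll correct that and close.

move_arm([
  [91,[-0.07,0,-0.11],[0,0,0]],
  [91,[0,0,0],[0,0,0]],
  [40,[0,0,0],[0,0,0]],
  [40,[0,0,0],[0,0,0]],
  [40,[0,0,0],[0,0,0]],
  [40,[0,0,0],[0,0,0]],
  [40,[0,0,0],[0,0,0]],
  [40,[0,0,0],[0,0,0]],
  [40,[0,0,0],[0,0,0]],
  [40,[0,0,0],[0,0,0]],
], grip_force=25)

```text
time_s: 3.55
ee_pos: [627.9, -55.8, 63.2]
ee_rot: [180.0, 0.0, 91.4]
force: [1.2, -0.4, -0.7]
gripper_width: 57.9
gripper_force: 25.0
```

move_arm([
  [40,[0,0,0.3],[0,0,0]],
  [40,[0,0,0.7],[0,0,0]],
  [40,[0,0,1],[0,0,0]],
  [40,[0,0,1],[0,0,0]],
  [40,[0,0,1],[0,0,0]],
  [40,[0,0,0.8],[0,0,0]],
  [40,[-0.24,-0.435,0],[0,0,0]],
  [40,[-0.475,-0.87,0],[0,0,0]],
  [40,[-0.475,-0.87,0],[0,0,0]],
  [40,[-0.475,-0.87,0],[0,0,0]],
  [40,[-0.475,-0.87,0],[0,0,0]],
  [40,[-0.475,-0.87,0],[0,0,0]],
  [40,[-0.475,-0.87,0],[0,0,0]],
  [40,[-0.475,-0.87,0],[0,0,0]],
  [40,[-0.475,-0.87,0],[0,0,0]],
  [40,[-0.475,-0.87,0],[0,0,0]],
  [40,[-0.475,-0.87,0],[0,0,0]],
  [40,[-0.475,-0.87,0],[0,0,0]],
  [40,[-0.24,-0.435,0],[0,0,0]],
  [40,[0,0,0],[0,0,0]],
])

```text
time_s: 5.22
ee_pos: [482.6, -318.7, 181.9]
ee_rot: [-179.8, -0.0, 91.3]
force: [0.4, 0.1, -3.0]
gripper_width: 57.8
gripper_force: 24.9
```

```bash
python3 - <<'E'
from h import *
s=state(); print(s["ee_pos"],s["ee_rot"],s["force"])
f=grab_frame("wrist"); cv2.imwrite("pics/w4.png",f)
ci=camera_info("wrist"); hsv=cv2.cvtColor(f,cv2.COLOR_BGR2HSV)
m=cv2.inRange(hsv,(4,80,60),(14,170,150))
for B in blobs(m,600):
    v,u=np.nonzero(B); print(B.sum(),u.min(),u.max(),v.min(),v.max(),np.round(np.array(rect("wrist",B,12,ci)[0])),rect("wrist",B,12,ci)[1:])
E
```

```text
[ 482.63524461 -318.73049148  181.86371253] [-1.79840284e+02 -3.20265869e-02  9.12518375e+01] [ 0.43611773  0.05529984 -3.01562778]
1116 408 457 0 43 [ 641. -125.] ((56.15755844116211, 43.757896423339844), 34.70585250854492)
1002 368 528 42 76 [ 678. -161.] ((219.0696563720703, 14.872041702270508), 1.1560657024383545)
20050 0 166 84 259 [ 209. -314.] ((243.9799346923828, 185.63548278808594), 12.41406536102295)
17638 237 409 90 228 [ 525. -290.] ((140.52276611328125, 177.26319885253906), 85.46611022949219)
```

View pics/w4.png

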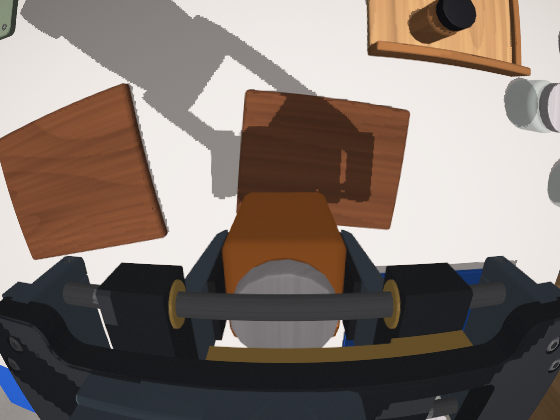

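The board's centre is confirmed at about (526,-289), and the jar is held upright over its near-right part.

move_arm([
  [40,[0.06,0.03,-0.9],[0,0,0]],
  [40,[0,0,-0.9],[0,0,0]],
  [40,[0,0,-0.9],[0,0,0]],
  [40,[0,0,-0.9],[0,0,0]],
  [40,[0,0,-0.6],[0,0,0]],
  [40,[0,0,-0.3],[0,0,0]],
  [40,[0,0,-0.1],[0,0,0]],
  [40,[0,0,0],[0,0,0]],
  [40,[0,0,0],[0,0,0]],
  [40,[0,0,0],[0,0,0]],
  [40,[0,0,0],[0,0,0]],
])

```text
time_s: 6.18
ee_pos: [487.3, -316.3, 69.3]
ee_rot: [179.9, 0.1, 91.4]
force: [-0.1, -0.2, -3.0]
gripper_width: 57.7
gripper_force: 24.9
```

move_arm([
  [40,[0,0,-0.08],[0,0,0]],
  [40,[0,0,-0.06],[0,0,0]],
  [40,[0,0,-0.04],[0,0,0]],
  [40,[0,0,0],[0,0,0]],
  [40,[0,0,0],[0,0,0]],
])

```text
time_s: 6.6
ee_pos: [486.6, -316.0, 63.6]
ee_rot: [-180.0, -0.0, 91.4]
force: [-0.8, -0.0, -2.6]
gripper_width: 58.0
gripper_force: 24.9
```

move_arm([
  [40,[0,0,-0.03],[0,0,0]],
  [40,[0,0,0],[0,0,0]],
  [40,[0,0,-0.03],[0,0,0]],
  [40,[0,0,0],[0,0,0]],
  [40,[0,0,0],[0,0,0]],
])

```text
time_s: 7.02
ee_pos: [486.8, -316.1, 63.2]
ee_rot: [180.0, 0.0, 91.4]
force: [-1.6, 1.2, 6.4]
gripper_width: 57.8
gripper_force: 25.0
```

move_arm([
  [80,[0,0,0],[0,0,0]],
  [91,[0,0,0],[0,0,0]],
  [91,[0,0,0],[0,0,0]],
  [91,[0,0,0],[0,0,0]],
  [91,[0,0,1],[0,0,0]],
  [91,[0,0,1],[0,0,0]],
  [91,[0,0,1],[0,0,0]],
  [91,[0,0.5,1],[0,0,0]],
  [91,[0.4,0.95,1],[0,0,0]],
  [91,[0.4,0.95,0],[0,0,0]],
  [91,[0.4,0.95,0],[0,0,0]],
  [91,[0.4,0.95,0],[0,0,0]],
  [91,[0.4,0.95,0],[0,0,0]],
  [91,[0.4,0.95,0],[0,0,0]],
  [91,[0.4,0.95,0],[0,0,0]],
  [91,[0.4,0.95,0],[0,0,0]],
  [91,[0.4,0.95,0],[0,0,0]],
  [91,[0.4,0.95,0],[0,0,0]],
])

```text
time_s: 8.52
ee_pos: [587.0, -64.8, 187.1]
ee_rot: [180.0, 0.0, 91.4]
force: [-0.7, -0.1, -1.1]
gripper_width: 91.2
gripper_force: 0.0
```

move_arm([
  [91,[0.37,0.85,0],[0,0,0]],
  [91,[0.37,0.85,0],[0,0,0]],
  [91,[0.37,0.85,0],[0,0,0]],
  [91,[0.38,0.85,0],[0,0,0]],
  [91,[0,0,0],[0,0,0]],
  [91,[0,0,-0.6],[0,0,0]],
  [91,[0,0,-1],[0,0,0]],
  [91,[0,0,-1],[0,0,0]],
  [91,[0,0,-1],[0,0,0]],
  [91,[0,0,-0.8],[0,0,0]],
  [91,[0,0,-0.45],[0,0,0]],
  [91,[0,0,0],[0,0,0]],
  [91,[0,0,0],[0,0,0]],
  [91,[0,0,0],[0,0,0]],
  [91,[0,0,0],[0,0,0]],
])

```text
time_s: 9.77
ee_pos: [625.0, 18.9, 67.6]
ee_rot: [179.8, 0.0, 91.4]
force: [0.2, 0.3, -0.4]
gripper_width: 91.3
gripper_force: 0.0
```

```bash
python3 - <<'E'
from h import *
s=state(); print(s["ee_pos"],s["ee_rot"],s["force"])
f=grab_frame("wrist"); cv2.imwrite("pics/w5b.png",cv2.resize(f,(800,600),interpolation=cv2.INTER_CUBIC))
E
```

```text
[625.03855733  18.92505413  67.6380771 ] [1.79813787e+02 2.94917059e-03 9.14340251e+01] [ 0.21881832  0.25893045 -0.38602935]
```

View pics/w5b.png

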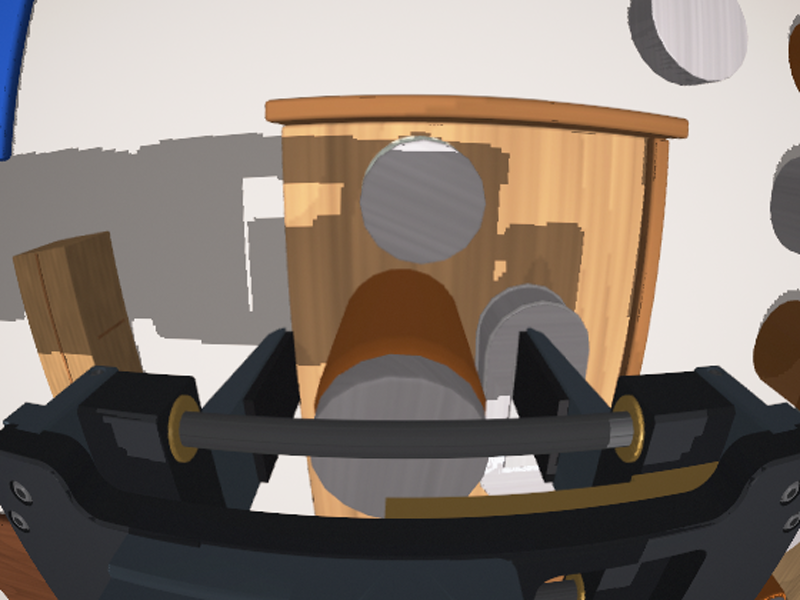

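The round jar is between the fingers, about 1.5 mm toward -x. I'll nudge and close.

move_arm([
  [91,[-0.03,0,-0.11],[0,0,0]],
  [91,[0,0,0],[0,0,0]],
  [40,[0,0,0],[0,0,0]],
  [40,[0,0,0],[0,0,0]],
  [40,[0,0,0],[0,0,0]],
  [40,[0,0,0],[0,0,0]],
  [40,[0,0,0],[0,0,0]],
  [40,[0,0,0],[0,0,0]],
  [40,[0,0,0],[0,0,0]],
])

```text
time_s: 10.57
ee_pos: [623.0, 19.0, 63.2]
ee_rot: [-180.0, -0.0, 91.4]
force: [-0.6, -0.3, 0.4]
gripper_width: 59.5
gripper_force: 25.0
```

move_arm([
  [40,[0,0,0.3],[0,0,0]],
  [40,[0,0,0.7],[0,0,0]],
  [40,[0,0,1],[0,0,0]],
  [40,[0,0,1],[0,0,0]],
  [40,[0,0,1],[0,0,0]],
  [40,[0,0,0.8],[0,0,0]],
  [40,[-0.09,-0.46,0],[0,0,0]],
  [40,[-0.178,-0.923,0],[0,0,0]],
  [40,[-0.178,-0.923,0],[0,0,0]],
  [40,[-0.178,-0.923,0],[0,0,0]],
  [40,[-0.178,-0.923,0],[0,0,0]],
  [40,[-0.178,-0.923,0],[0,0,0]],
  [40,[-0.178,-0.923,0],[0,0,0]],
  [40,[-0.178,-0.923,0],[0,0,0]],
  [40,[-0.178,-0.923,0],[0,0,0]],
  [40,[-0.178,-0.923,0],[0,0,0]],
  [40,[-0.178,-0.923,0],[0,0,0]],
  [40,[-0.178,-0.923,0],[0,0,0]],
  [40,[-0.09,-0.46,0],[0,0,0]],
  [40,[0,0,0],[0,0,0]],
])

```text
time_s: 12.23
ee_pos: [567.9, -260.5, 181.5]
ee_rot: [-179.8, 0.0, 91.3]
force: [0.8, -0.6, -3.4]
gripper_width: 59.2
gripper_force: 25.0
```

move_arm([
  [40,[0,0,-0.6],[0,0,0]],
  [40,[0,0,-0.9],[0,0,0]],
  [40,[0,0,-0.9],[0,0,0]],
  [40,[0,0,-0.9],[0,0,0]],
  [40,[0,0,-0.7],[0,0,0]],
  [40,[0,0,-0.4],[0,0,0]],
  [40,[0,0,-0.2],[0,0,0]],
  [40,[0,0,-0.1],[0,0,0]],
  [40,[0,0,0],[0,0,0]],
  [40,[0,0,0],[0,0,0]],
  [40,[0,0,0],[0,0,0]],
  [40,[0,0,0],[0,0,0]],
])

```text
time_s: 13.23
ee_pos: [570.3, -258.1, 66.8]
ee_rot: [179.9, 0.0, 91.4]
force: [-0.7, -0.3, -4.4]
gripper_width: 59.5
gripper_force: 25.0
```

move_arm([
  [40,[0,0,-0.05],[0,0,0]],
  [40,[0,0,-0.03],[0,0,0]],
  [40,[0,0,0],[0,0,0]],
  [40,[0,0,-0.03],[0,0,0]],
  [40,[0,0,0],[0,0,0]],
  [40,[0,0,0],[0,0,0]],
])

```text
time_s: 13.73
ee_pos: [569.7, -257.9, 63.2]
ee_rot: [180.0, 0.0, 91.4]
force: [-1.1, -1.4, -1.6]
gripper_width: 58.9
gripper_force: 25.0
```

move_arm([
  [40,[0,0,-0.03],[0,0,0]],
  [40,[0,0,0],[0,0,0]],
  [80,[0,0,0],[0,0,0]],
  [91,[0,0,0],[0,0,0]],
  [91,[0,0,0],[0,0,0]],
  [91,[0,0,0],[0,0,0]],
  [91,[0,0,1],[0,0,0]],
  [91,[0,0,1],[0,0,0]],
  [91,[0,0,1],[0,0,0]],
  [91,[0,0.56,1],[0,0,0]],
  [68,[0.54,1,0.6],[0,0,0]],
  [68,[0.54,1,0],[0,0,0]],
  [68,[0.54,1,0],[0,0,0]],
  [68,[0.54,1,0],[0,0,0]],
  [68,[0.54,1,0],[0,0,0]],
  [68,[0.54,1,0],[0,0,0]],
  [68,[0.54,1,0],[0,0,0]],
  [68,[0.54,1,0],[0,0,0]],
  [68,[0.54,1,0],[0,0,0.25]],
  [68,[0,0,0],[0,0,0]],
])

```text
time_s: 15.4
ee_pos: [693.4, -13.8, 176.6]
ee_rot: [179.9, -0.1, 92.7]
force: [-0.0, -0.1, -0.2]
gripper_width: 68.1
gripper_force: 0.0
```

```bash
python3 - <<'E'
from h import *
s=state(); print(s["ee_pos"],s["ee_rot"])
ci=camera_info("wrist"); f=grab_frame("wrist"); cv2.imwrite("pics/w6b.png",cv2.resize(f,(800,600),interpolation=cv2.INTER_CUBIC))
import pickle; pickle.dump(ci,open("ci6.pkl","wb"))
E
```

```text
[693.39003375 -13.81618445 176.60152017] [ 1.79885748e+02 -1.47183003e-01  9.27047116e+01]
```

View pics/w6b.png

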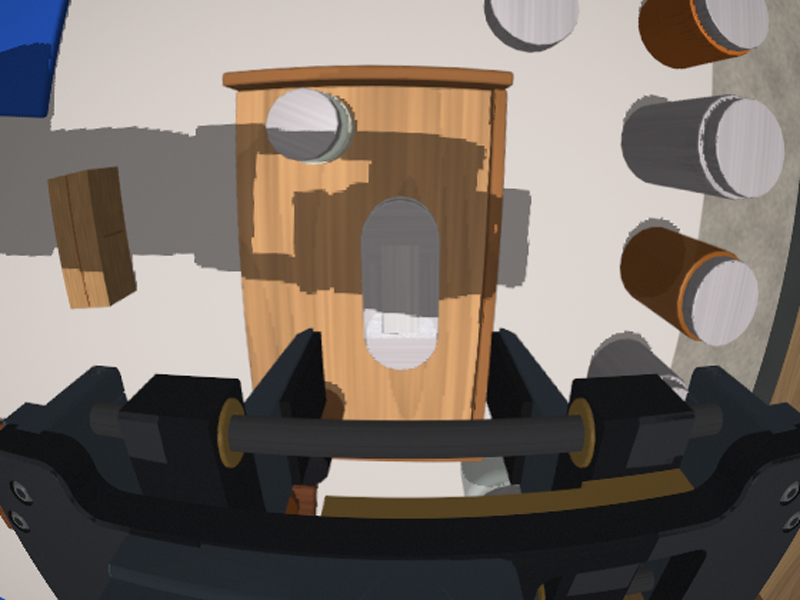

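The tin sits undisturbed at x 362–439, y 197–370 in the 800 px view, and both small jars are in place.

```bash
python3 - <<'E'
from h import *
import pickle
ci=pickle.load(open("ci6.pkl","rb"))
print(np.round(cast("wrist",np.array([(362,260),(439,260),(366,330),(437,330),(400,197),(400,370),(491,260),(482,400)])/1.42857-.15,44,ci)[:,:2],1).tolist())
# basket floor corners / rim in scene+side already: average
r1=np.array([[432,255],[394,397],[614,391],[582,246]]);r2=np.array([[584,261],[419,267],[411,415],[588,406]])
print(r1.mean(0),r2.mean(0))
E
```

```text
[[664.2, -0.2], [715.7, 2.1], [667.9, -50.4], [717.7, -48.1], [687.8, 43.1], [693.1, -80.5], [751.1, 4.0], [756.1, -103.8]]
[505.5  322.25] [500.5  337.25]
```

move_arm([
  [68,[-0.08,-0.25,0],[0,0,0]],
  [68,[0,0,-0.6],[0,0,0]],
  [68,[0,0,-1],[0,0,0]],
  [68,[0,0,-1],[0,0,0]],
  [68,[0,0,-1],[0,0,0]],
  [68,[0,0,-1],[0,0,0]],
  [68,[0,0,-0.9],[0,0,0]],
  [68,[0,0,-0.5],[0,0,0]],
  [68,[0,0,-0.2],[0,0,0]],
  [68,[0,0,-0.1],[0,0,0]],
  [68,[0,0,0],[0,0,0]],
  [68,[0,0,0],[0,0,0]],
  [68,[0,0,0],[0,0,0]],
  [68,[0,0,0],[0,0,0]],
])

```text
time_s: 16.62
ee_pos: [689.9, -25.1, 21.0]
ee_rot: [179.9, 0.0, 92.5]
force: [0.7, -0.6, 0.4]
gripper_width: 68.2
gripper_force: 0.0
```

move_arm([
  [68,[0.03,0.2,-0.08],[0,0,0]],
  [68,[0,0,0],[0,0,0]],
  [68,[0,0,0],[0,0,0]],
  [30,[0,0,0],[0,0,0]],
  [30,[0,0,0],[0,0,0]],
  [30,[0,0,0],[0,0,0]],
  [30,[0,0,0],[0,0,0]],
  [30,[0,0,0],[0,0,0]],
  [30,[0,0,0],[0,0,0]],
])

```text
time_s: 17.37
ee_pos: [690.0, -20.1, 17.7]
ee_rot: [180.0, -0.0, 92.4]
force: [0.5, 0.5, 0.4]
gripper_width: 49.9
gripper_force: 25.0
```

move_arm([
  [30,[0,0,0.4],[0,0,0]],
  [30,[0,0,0.9],[0,0,0]],
  [30,[0,0,1],[0,0,0]],
  [30,[0,0,1],[0,0,0]],
  [30,[0,0,1],[0,0,0]],
  [30,[0,0,0.9],[0,0,0]],
  [30,[-0.69,0.927,0],[0,0,0]],
  [30,[-0.69,0.927,0],[0,0,0]],
  [30,[-0.69,0.927,0],[0,0,0]],
  [30,[-0.69,0.927,0],[0,0,0]],
  [30,[-0.69,0.927,0],[0,0,0]],
  [30,[-0.69,0.927,0],[0,0,0]],
  [30,[-0.69,0.927,0],[0,0,0]],
  [30,[-0.69,0.927,0],[0,0,0]],
  [30,[-0.69,0.927,0],[0,0,0]],
  [30,[-0.69,0.927,0],[0,0,0]],
  [30,[-0.69,0.927,0],[0,0,0]],
  [30,[0,0,0],[0,0,0]],
  [30,[0,0,0],[0,0,0]],
  [30,[0,0,0],[0,0,0]],
])

```text
time_s: 19.03
ee_pos: [500.4, 234.5, 148.0]
ee_rot: [180.0, 0.0, 92.5]
force: [0.4, 0.1, -3.3]
gripper_width: 49.7
gripper_force: 25.0
```

```bash
python3 - <<'E'
from h import *
s=state(); print(s["ee_pos"],s["ee_rot"],s["force"])
ci=camera_info("wrist"); f=grab_frame("wrist"); cv2.imwrite("pics/w7b.png",cv2.resize(f,(800,600),interpolation=cv2.INTER_CUBIC))
import pickle; pickle.dump(ci,open("ci7.pkl","wb"))
E
```

```text
[500.35679286 234.53560999 147.98991182] [1.79967298e+02 2.96955252e-02 9.24714653e+01] [ 0.39051342  0.0503708  -3.25384903]
```

View pics/w7b.png

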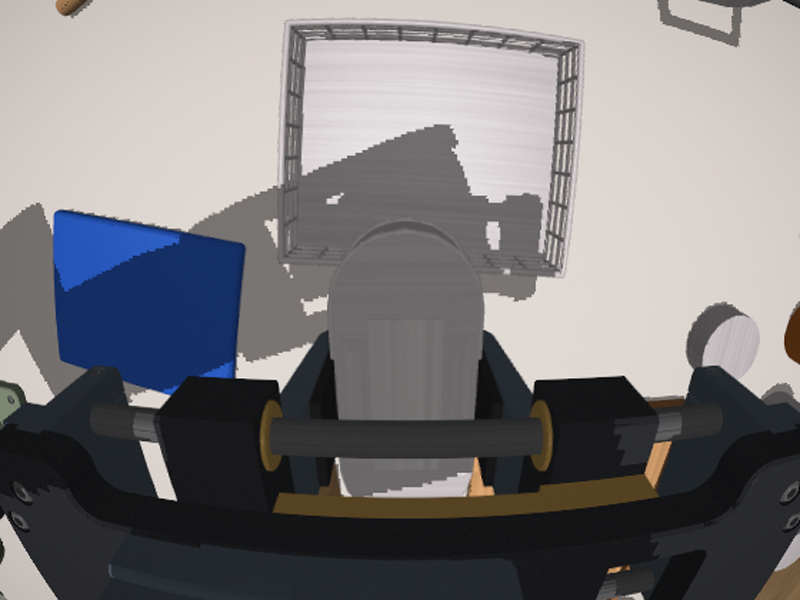

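The basket is fully visible, with its rim corners at (287,20), (584,41), (564,277) and (279,263). The tin is held flat.

```bash
python3 - <<'E'
from h import *
import pickle
ci=pickle.load(open("ci7.pkl","rb"))
w=cast("wrist",np.array([(287,20),(584,41),(564,277),(279,263)])/1.42857-.15,47,ci)[:,:2]
print(np.round(w,1).tolist(),cv2.minAreaRect(w.astype(np.float32)),w.mean(0))
w=cast("wrist",np.array([(306,41),(559,57),(540,250),(300,240)])/1.42857-.15,3,ci)[:,:2]
print(np.round(w,1).tolist(),w.mean(0))
E
```

```text
[[424.2, 400.3], [601.2, 398.8], [599.9, 250.5], [422.2, 251.7]] ((511.712890625, 325.27813720703125), (148.59141540527344, 177.70587158203125), 89.51744079589844) [511.88224658 325.34596148]
[[426.7, 397.2], [599.6, 396.5], [595.6, 258.2], [425.9, 257.8]] [511.94913946 327.44513032]
```

move_arm([
  [30,[0.115,0.915,0],[0,0,-0.18]],
  [30,[0.115,0.915,0],[0,0,-0.18]],
  [30,[0.115,0.915,0],[0,0,-0.18]],
  [30,[0.115,0.915,0],[0,0,-0.18]],
  [30,[0,0,0],[0,0,0]],
  [30,[0,0,-0.6],[0,0,0]],
  [30,[0,0,-1],[0,0,0]],
  [30,[0,0,-1],[0,0,0]],
  [30,[0,0,-0.9],[0,0,0]],
  [30,[0,0,-0.5],[0,0,0]],
  [30,[0,0,0],[0,0,0]],
  [30,[0,0,0],[0,0,0]],
  [30,[0,0,0],[0,0,0]],
  [30,[0,0,0],[0,0,0]],
])

```text
time_s: 20.25
ee_pos: [512.9, 326.5, 49.2]
ee_rot: [179.9, -0.1, 89.5]
force: [0.5, 1.1, -2.5]
gripper_width: 50.0
gripper_force: 25.0
```

move_arm([
  [30,[0,0,-0.6],[0,0,0]],
  [30,[0,0,-0.5],[0,0,0]],
  [30,[0,0,-0.25],[0,0,0]],
  [30,[0,0,-0.1],[0,0,0]],
  [30,[0,0,0],[0,0,0]],
  [30,[0,0,0],[0,0,0]],
  [30,[0,0,0],[0,0,0]],
])

```text
time_s: 20.83
ee_pos: [512.3, 326.7, 12.4]
ee_rot: [179.9, -0.1, 89.6]
force: [-1.5, 0.8, -2.3]
gripper_width: 49.8
gripper_force: 25.0
```

move_arm([
  [30,[0,0,-0.06],[0,0,0]],
  [30,[0,0,-0.04],[0,0,0]],
  [30,[0,0,0],[0,0,0]],
  [30,[0,0,-0.03],[0,0,0]],
  [30,[0,0,0],[0,0,0]],
  [30,[0,0,0],[0,0,0]],
])

```text
time_s: 21.33
ee_pos: [511.8, 326.4, 8.7]
ee_rot: [180.0, -0.0, 89.6]
force: [-1.1, -0.7, 2.6]
gripper_width: 50.0
gripper_force: 25.0
```

move_arm([
  [62,[0,0,0],[0,0,0]],
  [70,[0,0,0],[0,0,0]],
  [70,[0,0,0.5],[0,0,0]],
  [70,[0,0,1],[0,0,0]],
  [70,[0,0,1],[0,0,0]],
  [70,[0,0,1],[0,0,0]],
  [70,[-0.2,-1,1],[0,0,0]],
  [70,[-0.2,-1,1],[0,0,0]],
  [70,[-0.2,-1,1],[0,0,0]],
  [70,[-0.2,-1,0],[0,0,0]],
  [70,[-0.2,-1,0],[0,0,0]],
  [70,[-0.2,-1,0],[0,0,0]],
  [70,[-0.2,-1,0],[0,0,0]],
  [70,[-0.2,-1,0],[0,0,0]],
  [70,[-0.2,-1,0],[0,0,0]],
  [70,[-0.2,-1,0],[0,0,0]],
  [70,[-0.2,-1,0],[0,0,0]],
  [70,[-0.2,-1,0],[0,0,0]],
  [70,[-0.2,-1,0],[0,0,0]],
  [70,[-0.2,-1,0],[0,0,0]],
])

```text
time_s: 23.0
ee_pos: [441.5, -24.8, 171.0]
ee_rot: [179.9, 0.0, 89.6]
force: [-0.5, -0.2, 0.1]
gripper_width: 69.8
gripper_force: 0.0
```

move_arm([
  [70,[0,0,0],[0,0,0]],
  [70,[0,0,0],[0,0,0]],
  [70,[0,0,0],[0,0,0]],
])

```text
time_s: 23.25
ee_pos: [442.0, -23.4, 170.9]
ee_rot: [180.0, -0.0, 89.5]
force: [-1.4, 0.6, -0.2]
gripper_width: 69.9
gripper_force: 0.0
```

```bash
python3 - <<'E'
from h import *
s=state(); print(s["ee_pos"],s["ee_rot"],s["force"])
ci=camera_info("wrist"); f=grab_frame("wrist"); cv2.imwrite("pics/w8b.png",cv2.resize(f,(800,600),interpolation=cv2.INTER_CUBIC))
import pickle; pickle.dump(ci,open("ci8.pkl","wb"))
E
```

```text
[441.99155621 -23.36574507 170.88216866] [ 1.79952061e+02 -2.42763887e-02  8.95322575e+01] [-1.4047648  0.639737  -0.1812927]
```

View pics/w8b.png

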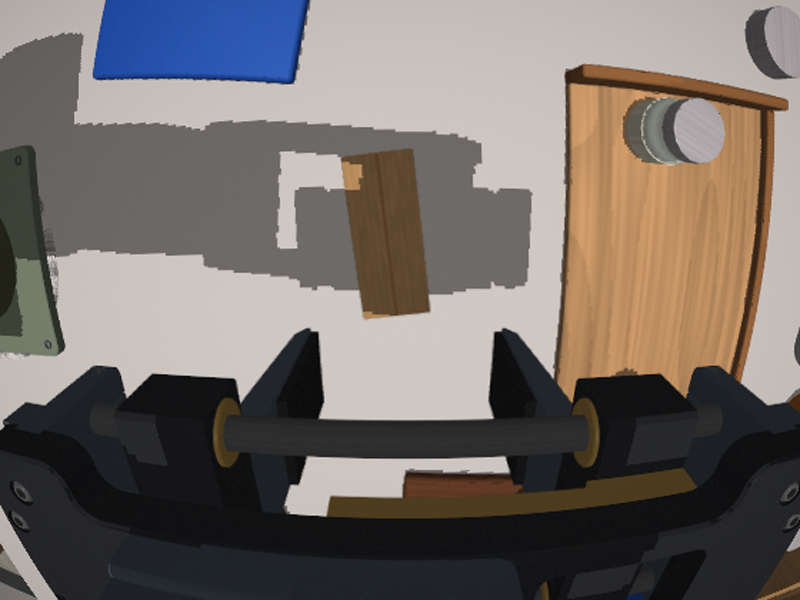

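The box's top corners are at (343,158), (413,149), (430,311) and (363,318). Its seam runs lengthwise.

```bash
python3 - <<'E'
from h import *
import pickle
ci=pickle.load(open("ci8.pkl","rb"))
w=cast("wrist",np.array([(343,158),(413,149),(430,311),(363,318)])/1.42857-.15,45,ci)[:,:2]
print(np.round(w,1).tolist(),cv2.minAreaRect(w.astype(np.float32)),w.mean(0))
E
```

```text
[[403.7, 59.9], [447.9, 64.7], [458.9, -42.7], [413.3, -47.3]] ((430.6282043457031, 8.703609466552734), (45.786285400390625, 107.96626281738281), 5.8112006187438965) [430.95420435   8.66006367]
```

move_arm([
  [70,[-0.22,0.64,0],[0,0,0.78]],
  [70,[-0.22,0.64,0],[0,0,0.77]],
  [70,[0,0,-0.6],[0,0,0]],
  [70,[0,0,-1],[0,0,0]],
  [70,[0,0,-1],[0,0,0]],
  [70,[0,0,-1],[0,0,0]],
  [70,[0,0,-1],[0,0,0]],
  [70,[0,0,-1],[0,0,0]],
  [70,[0,0,-0.5],[0,0,0]],
  [70,[0,0,-0.2],[0,0,0]],
  [70,[0,0,0],[0,0,0]],
  [70,[0,0,0],[0,0,0]],
  [70,[0,0,0],[0,0,0]],
  [70,[0,0,0],[0,0,0]],
  [70,[0,0,0],[0,0,0]],
])

```text
time_s: 24.55
ee_pos: [431.4, 8.4, 14.1]
ee_rot: [179.9, 0.0, 95.8]
force: [0.4, 0.4, -0.1]
gripper_width: 70.1
gripper_force: 0.0
```

move_arm([
  [30,[0,0,0],[0,0,0]],
  [30,[0,0,0],[0,0,0]],
  [30,[0,0,0],[0,0,0]],
  [30,[0,0,0],[0,0,0]],
  [30,[0,0,0],[0,0,0]],
  [30,[0,0,0],[0,0,0]],
], grip_force=18)

```text
time_s: 25.05
ee_pos: [430.6, 8.3, 13.3]
ee_rot: [-180.0, 0.0, 95.8]
force: [-0.9, 0.8, 2.2]
gripper_width: 46.2
gripper_force: 18.0
```

move_arm([
  [30,[0,0,0.4],[0,0,0]],
  [30,[0,0,1],[0,0,0]],
  [30,[0,0,1],[0,0,0]],
  [30,[0,0,1],[0,0,0]],
  [30,[0,0,1],[0,0,0]],
  [30,[0.43,-0.04,0],[0,0,-0.09]],
  [30,[0.87,-0.09,0],[0,0,-0.1]],
  [30,[0.87,-0.09,0],[0,0,-0.1]],
  [30,[0.87,-0.09,0],[0,0,-0.1]],
  [30,[0.87,-0.09,0],[0,0,-0.1]],
  [30,[0.87,-0.09,0],[0,0,-0.1]],
  [30,[0.87,-0.09,0],[0,0,-0.1]],
  [30,[0.87,-0.09,0],[0,0,-0.1]],
  [30,[0.87,-0.09,0],[0,0,-0.1]],
  [30,[0.87,-0.09,0],[0,0,-0.1]],
  [30,[0.87,-0.09,0],[0,0,-0.1]],
  [30,[0.87,-0.09,0],[0,0,0]],
  [30,[0.46,0,0],[0,0,0]],
  [30,[0,0,0],[0,0,0]],
  [30,[0,0,0],[0,0,0]],
])

```text
time_s: 26.72
ee_pos: [691.8, -17.4, 121.1]
ee_rot: [-179.8, -0.0, 91.4]
force: [-0.8, 0.3, -2.4]
gripper_width: 46.0
gripper_force: 18.0
```

move_arm([
  [30,[0,0,0],[0,0,0]],
  [30,[0,0,-0.6],[0,0,0]],
  [30,[0,0,-0.9],[0,0,0]],
  [30,[0,0,-0.9],[0,0,0]],
  [30,[0,0,-0.6],[0,0,0]],
  [30,[0,0,-0.4],[0,0,0]],
  [30,[0,0,-0.2],[0,0,0]],
  [30,[0,0,0],[0,0,0]],
  [30,[0,0,0],[0,0,0]],
  [30,[0,0,0],[0,0,0]],
  [30,[0,0,0],[0,0,0]],
  [30,[0,0,0],[0,0,0]],
])

```text
time_s: 27.72
ee_pos: [692.8, -17.4, 34.3]
ee_rot: [179.9, 0.0, 91.4]
force: [0.0, -0.2, -0.8]
gripper_width: 45.7
gripper_force: 18.0
```

move_arm([
  [30,[-0.02,0,-0.15],[0,0,0]],
  [30,[0,0,-0.1],[0,0,0]],
  [30,[0,0,-0.04],[0,0,0]],
  [30,[0,0,0],[0,0,0]],
  [30,[0,0,0],[0,0,0]],
  [30,[0,0,-0.03],[0,0,0]],
  [30,[0,0,0],[0,0,0]],
  [30,[0,0,0],[0,0,0]],
])

```text
time_s: 28.38
ee_pos: [691.9, -17.4, 25.4]
ee_rot: [180.0, 0.0, 91.4]
force: [-0.3, 0.5, 0.4]
gripper_width: 45.9
gripper_force: 18.0
```

move_arm([
  [30,[0,0,-0.03],[0,0,0]],
  [30,[0,0,0],[0,0,0]],
  [56,[0,0,0],[0,0,0]],
  [62,[0,0,0],[0,0,0]],
  [62,[0,0,0],[0,0,0]],
  [62,[0,0,0.6],[0,0,0]],
  [62,[0,0,1],[0,0,0]],
  [62,[0,0,1],[0,0,0]],
  [62,[0,0,1],[0,0,0]],
  [62,[0,0,1],[0,0,0]],
  [91,[-0.4,-1,1],[0,0,0]],
  [91,[-0.4,-1,1],[0,0,0]],
  [91,[0,0,0],[0,0,0]],
  [91,[0,0,0],[0,0,0]],
  [91,[0,0,0],[0,0,0]],
])

```text
time_s: 29.63
ee_pos: [671.3, -67.1, 188.6]
ee_rot: [-179.9, -0.0, 91.4]
force: [0.7, 0.5, 0.1]
gripper_width: 90.5
gripper_force: 0.0
```

```bash
python3 - <<'E'
from h import *
s=state(); print(s["ee_pos"],s["ee_rot"],s["force"])
ci=camera_info("wrist"); f=grab_frame("wrist"); cv2.imwrite("pics/w9b.png",cv2.resize(f,(800,600),interpolation=cv2.INTER_CUBIC))
import pickle; pickle.dump(ci,open("ci9.pkl","wb"))
E
```

```text
[671.29875692 -67.0756744  188.59808891] [-1.79937198e+02 -4.45264972e-02  9.13773393e+01] [0.65888517 0.45908684 0.1172717 ]
```

View pics/w9b.png

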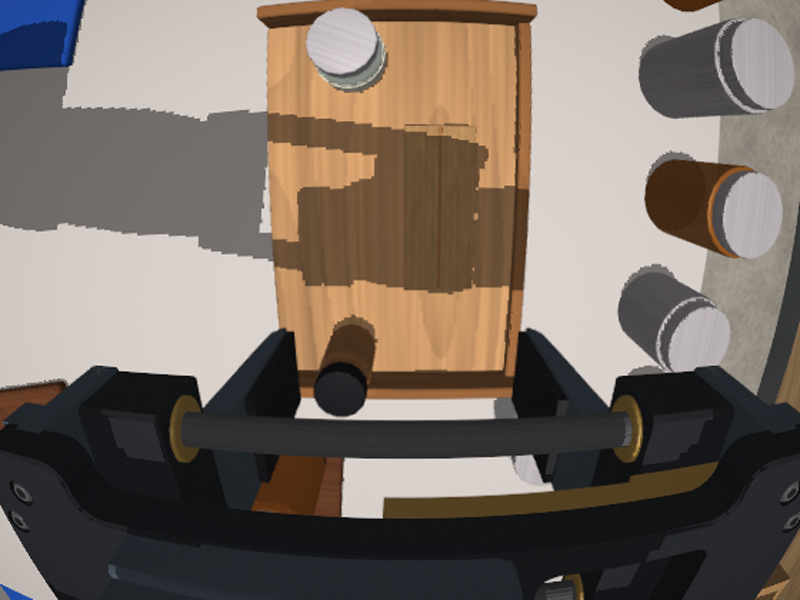

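The box lies in place, with its top face at about (405,126)–(476,290). The honey and spice jars are upright.

```bash
python3 - <<'E'
from h import *
import pickle
ci=pickle.load(open("ci9.pkl","rb"))
C=lambda p,z:np.round(cast("wrist",np.array(p)/1.42857-.15,z,ci)[:,:2],1).tolist()
print(C([(405,126),(476,127),(474,291),(405,288)],57),"spice",C([(342,390)],97),"honey",C([(342,40)],82))
print("rack L top",C([(258,9),(536,9)],40),"R outer",C([(300,399),(510,398)],40),"rear inner",C([(518,60),(509,340)],22))
E
```

```text
[[668.8, 36.1], [714.4, 37.3], [718.6, -72.7], [671.3, -71.7]] spice [[632.1, -129.3]] honey [[630.6, 87.3]]
rack L top [[563.6, 125.4], [757.6, 128.3]] R outer [[589.3, -171.5], [757.6, -166.5]] rear inner [[749.1, 92.2], [755.6, -123.3]]
```

move_arm([
  [91,[-0.508,-0.954,0],[0,0,0]],
  [91,[-0.508,-0.954,0],[0,0,0]],
  [91,[-0.508,-0.954,0],[0,0,0]],
  [91,[-0.508,-0.954,0],[0,0,0]],
  [91,[-0.508,-0.954,0],[0,0,0]],
  [91,[-0.508,-0.954,0],[0,0,0]],
  [91,[-0.508,-0.954,0],[0,0,0]],
  [91,[-0.508,-0.954,0],[0,0,0]],
  [91,[0,0,0],[0,0,0]],
  [91,[0,0,0],[0,0,0]],
  [91,[0,0,-0.6],[0,0,0]],
  [91,[0,0,-1],[0,0,0]],
  [91,[0,0,-1],[0,0,0]],
  [91,[0,0,-1],[0,0,0]],
  [91,[0,0,-0.8],[0,0,0]],
  [91,[0,0,-0.4],[0,0,0]],
  [91,[0,0,-0.15],[0,0,0]],
  [91,[0,0,0],[0,0,0]],
  [91,[0,0,0],[0,0,0]],
  [91,[0,0,0],[0,0,0]],
])

```text
time_s: 31.35
ee_pos: [571.2, -258.4, 67.1]
ee_rot: [179.8, 0.1, 91.4]
force: [-0.1, 0.4, -0.8]
gripper_width: 91.1
gripper_force: 0.0
```

move_arm([
  [91,[-0.02,0.02,-0.06],[0,0,0]],
  [91,[0,0,0],[0,0,0]],
  [91,[0,0,0],[0,0,0]],
  [40,[0,0,0],[0,0,0]],
  [40,[0,0,0],[0,0,0]],
  [40,[0,0,0],[0,0,0]],
  [40,[0,0,0],[0,0,0]],
  [40,[0,0,0],[0,0,0]],
  [40,[0,0,0],[0,0,0]],
  [40,[0,0,0],[0,0,0]],
], grip_force=25)

```text
time_s: 32.18
ee_pos: [569.6, -257.7, 64.2]
ee_rot: [180.0, 0.0, 91.4]
force: [0.9, 0.3, -0.8]
gripper_width: 59.0
gripper_force: 25.0
```

move_arm([
  [40,[0,0,0.3],[0,0,0]],
  [40,[0,0,0.7],[0,0,0]],
  [40,[0,0,1],[0,0,0]],
  [40,[0,0,1],[0,0,0]],
  [40,[0,0,1],[0,0,0]],
  [40,[0,0,0.8],[0,0,0]],
  [40,[0.09,0.46,0],[0,0,0]],
  [40,[0.18,0.923,0],[0,0,0]],
  [40,[0.18,0.923,0],[0,0,0]],
  [40,[0.18,0.923,0],[0,0,0]],
  [40,[0.18,0.923,0],[0,0,0]],
  [40,[0.18,0.923,0],[0,0,0]],
  [40,[0.18,0.923,0],[0,0,0]],
  [40,[0.18,0.923,0],[0,0,0]],
  [40,[0.18,0.923,0],[0,0,0]],
  [40,[0.18,0.923,0],[0,0,0]],
  [40,[0.18,0.923,0],[0,0,0]],
  [40,[0.18,0.923,0],[0,0,0]],
  [40,[0.09,0.46,0],[0,0,0]],
  [40,[0,0,0],[0,0,0]],
])

```text
time_s: 33.85
ee_pos: [622.9, 22.3, 182.5]
ee_rot: [-179.8, -0.1, 91.6]
force: [0.7, -0.2, -3.6]
gripper_width: 59.6
gripper_force: 25.0
```

move_arm([
  [40,[0,0,0],[0,0,0]],
  [40,[0,0,-0.6],[0,0,0]],
  [40,[0,0,-0.9],[0,0,0]],
  [40,[0,0,-0.9],[0,0,0]],
  [40,[0,0,-0.9],[0,0,0]],
  [40,[0,0,-0.6],[0,0,0]],
  [40,[0,0,-0.4],[0,0,0]],
  [40,[0,0,-0.2],[0,0,0]],
  [40,[0,0,0],[0,0,0]],
  [40,[0,0,0],[0,0,0]],
  [40,[0,0,0],[0,0,0]],
  [40,[0,0,0],[0,0,0]],
])

```text
time_s: 34.85
ee_pos: [624.4, 19.0, 73.0]
ee_rot: [179.9, 0.0, 91.4]
force: [0.1, 1.0, -3.4]
gripper_width: 59.2
gripper_force: 25.0
```

move_arm([
  [40,[-0.01,0.01,-0.15],[0,0,0]],
  [40,[0,0,-0.1],[0,0,0]],
  [40,[0,0,-0.04],[0,0,0]],
  [40,[0,0,0],[0,0,0]],
  [40,[0,0,0],[0,0,0]],
  [40,[0,0,-0.03],[0,0,0]],
  [40,[0,0,0],[0,0,0]],
  [40,[0,0,0],[0,0,0]],
])

```text
time_s: 35.52
ee_pos: [623.4, 19.4, 64.2]
ee_rot: [180.0, -0.0, 91.4]
force: [-0.4, 1.3, 1.2]
gripper_width: 59.4
gripper_force: 25.0
```

move_arm([
  [40,[0,0,-0.02],[0,0,0]],
  [40,[0,0,0],[0,0,0]],
  [70,[0,0,0],[0,0,0]],
  [80,[0,0,0],[0,0,0]],
  [80,[0,0,0],[0,0,0]],
  [80,[0,0,0.5],[0,0,0]],
  [80,[0,0,1],[0,0,0]],
  [80,[0,0,1],[0,0,0]],
  [80,[0,0,1],[0,0,0]],
  [80,[0,0,1],[0,0,0]],
  [91,[-0.38,-0.94,0.4],[0,0,0]],
  [91,[-0.38,-0.94,0],[0,0,0]],
  [91,[-0.38,-0.94,0],[0,0,0]],
  [91,[-0.38,-0.94,0],[0,0,0]],
  [91,[-0.38,-0.94,0],[0,0,0]],
  [91,[-0.38,-0.94,0],[0,0,0]],
  [91,[-0.38,-0.94,0],[0,0,0]],
  [91,[-0.38,-0.94,0],[0,0,0]],
  [91,[-0.38,-0.94,0],[0,0,0]],
  [91,[-0.38,-0.94,0],[0,0,0]],
])

```text
time_s: 37.18
ee_pos: [528.0, -216.8, 185.6]
ee_rot: [180.0, 0.0, 91.4]
force: [0.3, 0.5, 0.2]
gripper_width: 91.0
gripper_force: 0.0
```

move_arm([
  [91,[-0.41,-1,0],[0,0,0]],
  [91,[-0.41,-1,0],[0,0,0]],
  [91,[-0.41,-1,0],[0,0,0]],
  [91,[-0.42,-1,0],[0,0,0]],
  [91,[0,0,0],[0,0,0]],
  [91,[0,0,0],[0,0,0]],
  [91,[0,0,-0.6],[0,0,0]],
  [91,[0,0,-1],[0,0,0]],
  [91,[0,0,-1],[0,0,0]],
  [91,[0,0,-1],[0,0,0]],
  [91,[0,0,-0.7],[0,0,0]],
  [91,[0,0,-0.4],[0,0,0]],
  [91,[0,0,-0.12],[0,0,0]],
  [91,[0,0,0],[0,0,0]],
  [91,[0,0,0],[0,0,0]],
  [91,[0,0,0],[0,0,0]],
  [91,[0,0,0],[0,0,0]],
])

```text
time_s: 38.6
ee_pos: [487.9, -316.0, 66.5]
ee_rot: [179.9, 0.1, 91.4]
force: [-0.8, -0.1, 0.2]
gripper_width: 90.8
gripper_force: 0.0
```

move_arm([
  [91,[-0.02,0,-0.05],[0,0,0]],
  [91,[0,0,0],[0,0,0]],
  [91,[0,0,0],[0,0,0]],
  [40,[0,0,0],[0,0,0]],
  [40,[0,0,0],[0,0,0]],
  [40,[0,0,0],[0,0,0]],
  [40,[0,0,0],[0,0,0]],
  [40,[0,0,0],[0,0,0]],
  [40,[0,0,0],[0,0,0]],
  [40,[0,0,0],[0,0,0]],
])

```text
time_s: 39.43
ee_pos: [486.7, -315.6, 63.9]
ee_rot: [180.0, 0.0, 91.4]
force: [0.2, 1.0, -0.8]
gripper_width: 57.9
gripper_force: 25.0
```

move_arm([
  [40,[0,0,0.3],[0,0,0]],
  [40,[0,0,0.7],[0,0,0]],
  [40,[0,0,1],[0,0,0]],
  [40,[0,0,1],[0,0,0]],
  [40,[0,0,1],[0,0,0]],
  [40,[0,0,0.8],[0,0,0]],
  [40,[0.235,0.43,0],[0,0,0]],
  [40,[0.472,0.867,0],[0,0,0]],
  [40,[0.472,0.867,0],[0,0,0]],
  [40,[0.472,0.867,0],[0,0,0]],
  [40,[0.472,0.867,0],[0,0,0]],
  [40,[0.472,0.867,0],[0,0,0]],
  [40,[0.472,0.867,0],[0,0,0]],
  [40,[0.472,0.867,0],[0,0,0]],
  [40,[0.472,0.867,0],[0,0,0]],
  [40,[0.472,0.867,0],[0,0,0]],
  [40,[0.472,0.867,0],[0,0,0]],
  [40,[0.472,0.867,0],[0,0,0]],
  [40,[0.235,0.43,0],[0,0,0]],
  [40,[0,0,0],[0,0,0]],
])

```text
time_s: 41.1
ee_pos: [628.5, -52.7, 182.4]
ee_rot: [-179.9, -0.1, 91.6]
force: [0.3, -0.2, -3.1]
gripper_width: 58.1
gripper_force: 25.0
```

move_arm([
  [40,[0,0,0],[0,0,0]],
  [40,[0,0,0],[0,0,0]],
  [40,[0,0,-0.6],[0,0,0]],
  [40,[0,0,-0.9],[0,0,0]],
  [40,[0,0,-0.9],[0,0,0]],
  [40,[0,0,-0.9],[0,0,0]],
  [40,[0,0,-0.6],[0,0,0]],
  [40,[0,0,-0.4],[0,0,0]],
  [40,[0,0,-0.2],[0,0,0]],
  [40,[0,0,0],[0,0,0]],
  [40,[0,0,0],[0,0,0]],
  [40,[0,0,0],[0,0,0]],
  [40,[0,0,0],[0,0,0]],
])

```text
time_s: 42.18
ee_pos: [628.9, -55.9, 72.8]
ee_rot: [179.9, 0.0, 91.4]
force: [1.0, 0.9, -2.1]
gripper_width: 58.0
gripper_force: 25.0
```

move_arm([
  [40,[0,0.01,-0.15],[0,0,0]],
  [40,[0,0,-0.1],[0,0,0]],
  [40,[0,0,-0.04],[0,0,0]],
  [40,[0,0,0],[0,0,0]],
  [40,[0,0,0],[0,0,0]],
  [40,[0,0,-0.03],[0,0,0]],
  [40,[0,0,0],[0,0,0]],
  [40,[0,0,0],[0,0,0]],
])

```text
time_s: 42.85
ee_pos: [628.2, -55.4, 64.0]
ee_rot: [180.0, -0.0, 91.4]
force: [-0.8, 0.1, 1.4]
gripper_width: 58.2
gripper_force: 25.0
```

move_arm([
  [40,[0,0,-0.02],[0,0,0]],
  [40,[0,0,0],[0,0,0]],
  [70,[0,0,0],[0,0,0]],
  [80,[0,0,0],[0,0,0]],
  [80,[0,0,0],[0,0,0]],
  [80,[0,0,0.5],[0,0,0]],
  [80,[0,0,1],[0,0,0]],
  [80,[0,0,1],[0,0,0]],
  [80,[0,0,1],[0,0,0]],
  [80,[0,0,1],[0,0,0]],
  [91,[0,0,1],[0,0,0]],
  [91,[0,0.82,1],[0,0,0]],
  [91,[0,0.82,1],[0,0,0]],
  [91,[0,0,1],[0,0,0]],
  [91,[0,0,1],[0,0,0]],
  [91,[0,0,0],[0,0,0]],
  [91,[0,0,0],[0,0,0]],
  [91,[0,0,0],[0,0,0]],
  [91,[0,0,0],[0,0,0]],
])

```text
time_s: 44.43
ee_pos: [627.5, -14.6, 298.6]
ee_rot: [-179.8, -0.0, 91.4]
force: [-0.4, -0.5, -0.9]
gripper_width: 91.2
gripper_force: 0.0
```

```bash
python3 - <<'E'
from h import *
import pickle
s=state(); ci=camera_info("wrist"); f=grab_frame("wrist"); pickle.dump(ci,open("ci10.pkl","wb"))
print(s["ee_pos"],s["ee_rot"]); cv2.imwrite("pics/w10b.png",cv2.resize(f[90:315,210:510],(800,600),interpolation=cv2.INTER_CUBIC))
cv2.imwrite("pics/scene1.png",cv2.resize(grab_frame("scene"),(800,600)))
E
```

```text
[627.46921338 -14.57083271 298.61006036] [-1.79815775e+02 -1.22875505e-02  9.13887612e+01]
```

View pics/w10b.png

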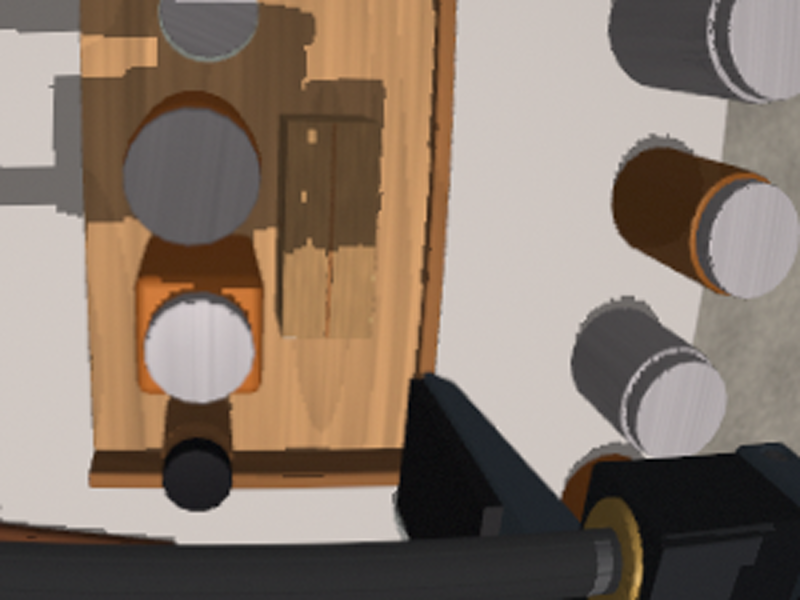

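View pics/scene1.png

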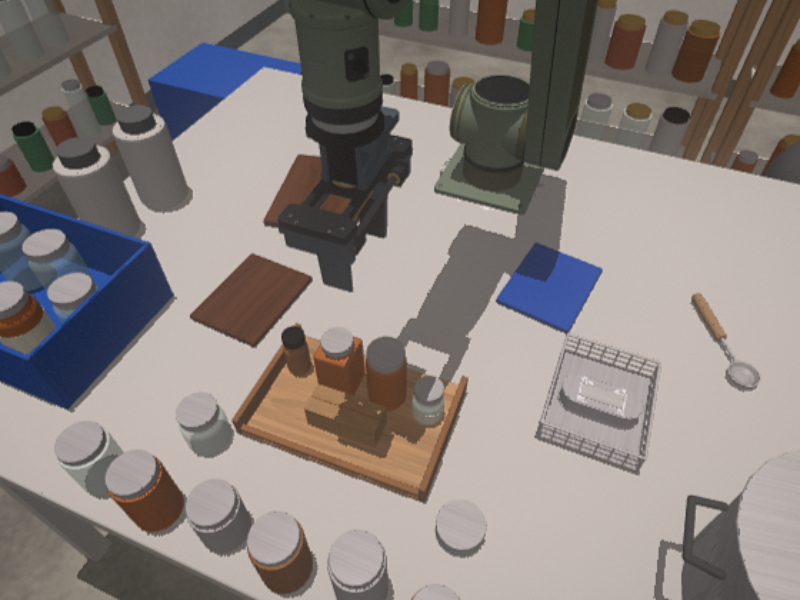

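The jars are back, with the round lid at (192,176) and the square lid at (199,348). The tin is flat in the basket and the box is in the gap. I'll check the coordinates, then hand in.

```bash
python3 - <<'E'
from h import *
import pickle
ci=pickle.load(open("ci10.pkl","rb"))
C=lambda p,z:np.round(cast("wrist",np.array(p)/2.6667+[209.7,89.7],z,ci)[:,:2],1).tolist()
a,b=C([(192,176)],126)[0],C([(199,348)],122)[0]; print(a,b)
if np.hypot(a[0]-623.9,a[1]-18.9)<3 and np.hypot(b[0]-628.7,b[1]+54.7)<3: print(job_done())
E
```

```text
[624.4, 19.2] [628.9, -54.7]
the job is handed in; nothing more can be done
None
```

The job is handed in at about 44 s of the 128 s allowed, with no judging result returned: the tin lies flat in the basket, the seal box is in the tin's place, both tall jars measured within about 1 mm of their original spots, and the two small jars still stand upright at the ends of the rack.

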